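Check a skittle ball in front of the inspection lamp and send it to the pocket

ROBOT

A 6-joint arm with a two-finger parallel gripper is mounted at the origin on the work surface. World frame = base frame: x ahead of the robot, y to its left, z up, the work surface at z = 0. Lengths are in m, angles in rad, forces in N, time in s.
With the tool pointing down it reaches from about 0.375 to 0.975 m from the base axis. Payload 3.8 kg.
Tool frame: the origin (TCP) lies at the very end of the fingers, on their centre line; the grasp point (between the pads) lies 19 mm behind it; z points along the fingers, x is the direction in which the jaws open and shut, and the axes are right-handed (so a half turn about z gives the same grasp; the last joint's range is limited). The gripper opens to 85 mm and grips with 20 to 120 N. Pads are 22 mm wide; open, the fingers measure 114 mm over their backs; the gripper's body (76 mm by 85 mm) begins 54 mm behind the grasp point. The pads swing forward as they close: fully open they stand 13 mm farther back than shut.
Start: joints at [-1.162, 0.264, 1.604, -0, 1.274, -0.037], TCP at [0.291, -0.609, 0.231] pointing down, gripper open.
Joint ranges: [-2.63, 2.63], [-0.94, 2.18], [0.31, 2.57], [-1.31, 4.45], [0, 2.66], [-2.55, 2.55]. Speed limits (rad/s): [2.57, 2.57, 3.14, 3.14, 3.14, 3.14].

INTERFACE

Orientations are given as a rotation vector (axis times angle).
In Python, from workcell import readout, imaging, order gives the robot as it stands.
- The arm moves only by the tool servo_tool, never from a script. Its argument "series" is a list of rows, each a list of 3 entries, a list of its own where there are three numbers: the shift along the tool's x, y, z normalised to -1 to 1, where 1 is 50 mm, then the turn, a rotation vector about the tool's x, y, z normalised to -1 to 1, where 1 is 0.1 rad, then the opening, from 0 (shut) to 1 (fully open). A call has 1 to 8 rows; each row shifts and turns the commanded pose from where the row before left it, along the tool's axes as they then stand; what a row does not reach is not made up. A row lasts 1/10 s, in which the tool goes at most 50 mm and 8.59 degrees, less where a joint would pass 70% of its speed; a pose out of reach is approached as far as the arm can. A call with a number of a shift or a turn outside -1 to 1 is refused whole. A call with a gripper value outside its range is refused whole. The fingers move at their own pace and stop on an object; "grip_force" is the grip in N (left out, the last holds). Time passes only in rows, so rows that do not move let the fingers close. It gives the time, the measured TCP pose, the force and the opening at its end, in the units of the state.
- readout.read_state(): the state, without advancing time (a new reading comes with each control period).
- imaging.read_camera(name): name is "side" or "top" or "wrist"; returns a dict with "image" (480x640x3 uint8, red, green, blue), "z_map" (480x640 float32, m along the optical axis (not along the pixel's ray), 0 where there is no reading), "vertical_fov" (degrees; the focal length in pixels is half the picture's height over the tangent of half this angle, whatever the lens; pixels are square), "cx", "cy" (the principal point, pixels), "k1" (the pictures are not rectified: a ray, as slopes to the right and down, at radius r is drawn at 1 + k1 r^2 times it, then the intrinsics apply), "R" (3x3) and "t" (3): a world point X has camera coordinates R X + t; the wrist camera has in their place "hand_eye" (4x4, takes a point from camera to tool coordinates, whose origin is the TCP and whose axes are the tool frame's). Camera axes: x right, y down, z forward; pixel columns grow to the right and rows downward; lengths in m; the calibration is good to about 2 mm. A picture is of the moment at which its call begins: read the wrist's pose just before it.
- order.finish_job(): hands the job in, once; it reports no verdict.
The state is a dict: "time": time; "q": joint angles; "joint_vel": joint speeds; "joint_torque": joint torques, N m; "tool_pos": TCP position; "tcp_rot": TCP orientation; "wrist_force": force on the tool from outside, world axes, zero at the start; "torque": the same for the moment, N m; "width": opening from 0.0 (shut) to 1.0 (fully open).
Only numpy, scipy, OpenCV 4.12 (cv2) and the standard library are available. Lean on these libraries where they do the work, as an engineer would, in place of code of your own. Each camera call takes 0.05 s, during which the arm holds its last target. There are 200 camera calls.

TASK

Take the crossbar handle of the hinged ball rail and tilt the rail so that the big wooden ball rolls out in front of the inspection lamp, and keep it still there for a good four seconds while it is checked for cracks. Then let it roll on gently off the end into the pocket, lower the rail back onto its rest and let go. Never touch the ball or let it run fast on the rails, and leave the other things on the table where they are.

Things in the scene. Friction and masses are not known exactly. Their poses are not given: they have to be found in the camera images.
- base: Fixed wooden stand of the ball rail: dark board 180 x 620 x 16 mm, two pivot posts at its middle (164 mm over all, to 120 mm high), rubber rest block, square pocket. Origin: on the table under the hinge. Its y axis runs along the rail, from the pocket (-y end) to the handle (+y end); x across, z up. The hinge axis lies along x, 105 mm above the origin.
- track (a joint): Tilt of the rail (rad). 0 = level; positive = handle end up, so the ball rolls to the base's -y, towards the pocket. Range -0.10 (its rest) to +0.12. Track 1.0 kg, handle side heavy: about 3.6 N at the handle lifts it empty; 1.2 N more per 100 mm that the ball lies to the handle side of the hinge, less on the other side. Hardly any friction: let go, it drops to its rest.
- handle (a point): Centre of the crossbar handle: level round steel bar 14 mm thick along the base's x, 106 mm free between two side arms, 285 mm from the hinge along the rail and 40 mm above the hinge's height; over 80 mm clear to the end stop. About 117 mm above the table at rest, 145 mm with the rail level; rises 28 mm per 0.1 rad. Best pinched from above.
- rail_end (a point): Open end of the rail, on its centre line at the bars' axes, 170 mm from the hinge. The rail: two steel bars 8 mm thick, 20 mm between axes, gently arched along their length (hump of radius 2.0 m, crown over the hinge at its height, ends 7 mm lower), so the ball keeps no place by itself; low metal cheek plates outside, 126 mm over all. At the handle end a stop, its face 175 mm from the hinge.
- ball: Plain wooden skittle ball, diameter 100 mm, nominally 360 g; origin at its centre, 53 mm above the bars' axes. It starts at the rail's handle end, against the stop. With s its place along the base's y: acceleration about -6.9 m/s2 per rad of (tilt - s / 2.05 m), less a rolling resistance worth about 0.01 to 0.015 rad; balanced when tilt = s / 2.05 m, and unstable. Fast means above 0.40 m/s.
- lamp_mark (a point): The inspection place: the point over the rail's centre line, 158 mm above the table, at which the lamp is aimed. The ball is in front of the lamp when its centre is within 25 mm of this point along the rail, still when slower than 0.06 m/s.
- lamp: Inspection lamp, fixed to the table on the base's +x side: small grey spotlight, 42 mm across, with an aluminium nose, on a steel stem and square steel foot. Origin: underside of its foot, 135 mm from the rail's centre line. It is aimed straight across the rail, along the base's -x; the nose is 95 mm from the centre line.
- pocket (a point): Centre of the pocket's rubber floor, 50 mm above the table, 232 mm from the hinge towards the base's -y. Open-topped square pocket, 112 x 112 mm inside, walls up to 136 mm (end wall 166 mm) above the table. A ball rolling off the rail's end drops some 40 mm into it and stays, its centre 100 mm above the table.
- chalk_a: Bystander: blue chalk cube 22 mm, on the table beside the stand. Origin: underside.
- chalk_b: Bystander: another such chalk cube, on the other side. Origin: underside.
- brush: Bystander: table brush lying beside the stand. Origin: underside.
- mug: Bystander: white mug, 95 mm high. Origin: underside.
- polish: Bystander: grey bottle of ball polish, 160 mm high. Origin: underside.
- brass_ring: Bystander: flat brass ring, 64 mm across. Origin: underside.
- jar: Bystander: glass jar with steel lid, 85 mm high. Origin: underside.
Not all that is in view belongs to the job. Leave any black or turquoise look-alike of the ball alone.

How it is judged:
On the way, in this order (a step that is already met when the one before it is completed fails the run):
1. the ball is kept still in front of the lamp, on the rails, for 4 s (horizontal distance between ball and lamp_mark below 0.025 m and linear speed of ball below 0.06 m/s and height (world z) of ball above 0.13 m), for 4 s.
2. the ball lies in the pocket (horizontal distance between ball and pocket below 0.03 m and height (world z) of ball between 0.09 and 0.115 m), for 0.2 s.
At the end, for the whole second after the job is handed in: The ball lies at rest in the pocket (centre within 30 mm of the pocket's centre seen from above), the rail is let go and back on its rest (joint below -0.08 rad). Before that the ball was kept within 25 mm of the lamp mark, slower than 0.06 m/s, for 4 s on end (all of step 2 and linear speed of ball below 0.03 m/s and value of joint track below -0.08 rad); the robot touches nothing.
It fails at once if the robot touches the ball (contact force between any of the arm, the fingers and ball above 0.3 N).
It fails at once if the ball runs faster than 0.40 m/s on the rails (linear speed of ball above 0.4 m/s and y of ball in the frame of base above -0.165 m).
It fails at once if the ball falls off (height (world z) of ball below 0.07 m).
It fails at once if another thing on the table is pushed away by 30 mm or more (distance of any of chalk_a, chalk_b, brush, mug, polish, brass_ring, jar from where it was at the start of the episode above 0.03 m).
It also fails if it takes over 54 s, if anything falls off the work surface, if the arm or the gripper's body presses on something with over 40 N, if the wrist force passes 120 N, or if a joint passes its speed limit or range.

## Working session

There is one attempt and no reset: what is moved stays moved. The work goes in short steps, Python scripts to look and compute and a tool call to move; the robot and the scene stay as the last step left them, time stands still between calls to the robot, and variables do not carry over. Pictures are saved under pics/ and viewed, about 8 in all and at most 12, crops included, and the job is handed in when it is done.

Besides the shell and the picture viewer there is one more tool, called after "Emit:" by a JSON object that holds its "name" and its "arguments". servo_tool: Moves the arm, as the interface text tells. Its arguments: {"type":"object","properties":{"series":{"type":"array","items":{"type":"array"}},"grip_force":{"type":"number"}},"required":["series"]}

```bash
mkdir -p pics; ls; cat > h.py <<'E'
import numpy as np, cv2
from scipy.spatial.transform import Rotation as Ro
from workcell import readout, imaging, order
def cam(n):
    s=readout.read_state(); c=imaging.read_camera(n); c['s']=s
    c['f']=240/np.tan(np.radians(c['vertical_fov'])/2)
    if n=='wrist':
        T=np.eye(4);T[:3,:3]=Ro.from_rotvec(s['tcp_rot']).as_matrix();T[:3,3]=s['tool_pos']
        c['T']=T@c['hand_eye']
    else:
        T=np.eye(4);T[:3,:3]=c['R'].T;T[:3,3]=-c['R'].T@np.array(c['t']);c['T']=T
    return c
def K(c): return np.array([[c['f'],0,c['cx']],[0,c['f'],c['cy']],[0,0,1]])
def rays(c,uv):
    p=cv2.undistortPoints(np.array(uv,float).reshape(-1,1,2),K(c),np.array([c['k1'],0,0,0.]))[:,0]
    return np.c_[p,np.ones(len(p))]
def world(c,uv,z=None):
    uv=np.array(uv,float).reshape(-1,2); r=rays(c,uv); T=c['T']
    if z is None:
        d=c['z_map'][uv[:,1].round().astype(int),uv[:,0].round().astype(int)]
        return (r*d[:,None])@T[:3,:3].T+T[:3,3]
    w=r@T[:3,:3].T; return T[:3,3]+w*((z-T[2,3])/w[:,2])[:,None]
def project(c,X):
    Ti=np.linalg.inv(c['T']); X=np.array(X,float).reshape(-1,3)
    return cv2.projectPoints(X,cv2.Rodrigues(Ti[:3,:3])[0],Ti[:3,3],K(c),np.array([c['k1'],0,0,0.]))[0][:,0]
def save(c,n): cv2.imwrite('pics/'+n+'.png',c['image'][:,:,::-1])
E
python3 - <<'E'
from h import *
for n in ['top','side']:
    c=cam(n); save(c,n+'0'); print(n,c['T'].round(3).tolist(),c['f'],c['k1'])
s=c['s'];print(s)
E
```

```text
pics
top [[0.013, -0.997, 0.08, 0.489], [-1.0, -0.014, -0.005, -0.002], [0.006, -0.08, -0.997, 1.333], [0.0, 0.0, 0.0, 1.0]] 545.4465289492523 -0.16610547390034158
side [[-1.0, -0.015, 0.016, 0.536], [-0.022, 0.634, -0.773, 1.014], [0.001, -0.773, -0.634, 0.974], [0.0, 0.0, 0.0, 1.0]] 479.74055313843445 -0.12190146141810936
{'time': 0.05, 'q': array([-1.16193342e+00,  2.64766735e-01,  1.60537507e+00, -1.61139804e-05,
        1.27370353e+00, -3.69141781e-02]), 'joint_vel': array([ 0.00090062, -0.00077437, -0.0006171 ,  0.00069303,  0.00022624,
        0.00032532]), 'joint_torque': array([ 3.58195666e-04, -5.17024255e+01, -3.68844438e+01, -1.10845779e-04,
        7.13567919e-03,  2.25153076e-05]), 'tool_pos': array([ 0.2907256 , -0.60837025,  0.2299523 ]), 'tcp_rot': array([-2.65647256,  1.67476732,  0.00293409]), 'wrist_force': array([ 0.10810894,  0.00453783, -0.11740855]), 'torque': array([0.03332296, 0.05063165, 0.04482573]), 'width': 1.000082391051041}
```

View pics/top0.png

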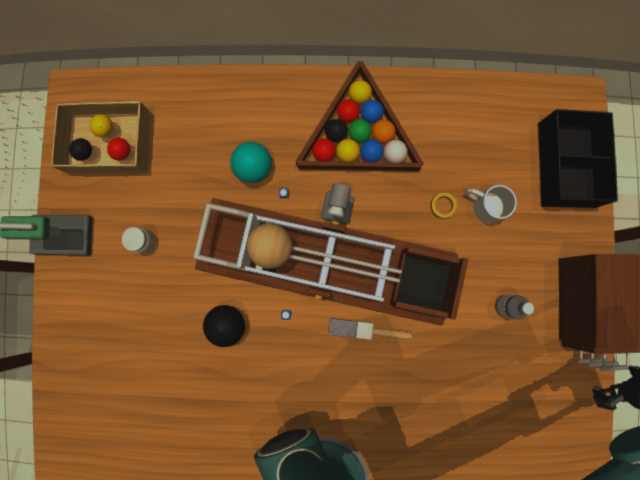

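View pics/side0.png

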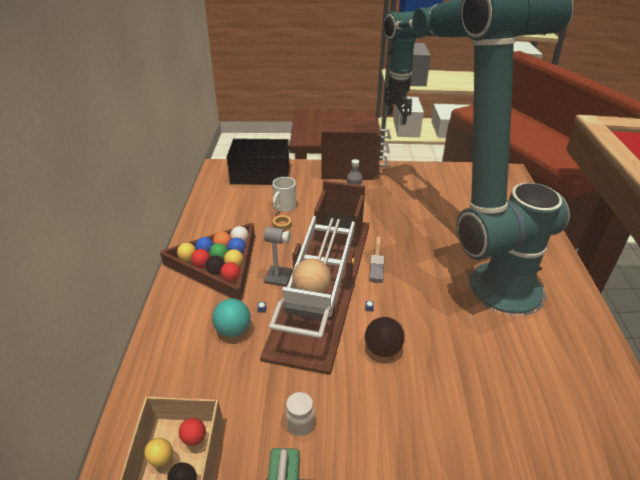

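The top view shows the rail running from the handle bar, about (203,232), with the ball at (270,246), to the pocket at (427,278). The lamp is at (339,200), on the +X side. The side view agrees. I'll zoom in for accurate points.

```bash
python3 - <<'E'
from h import *
c=cam('top'); im=c['image'][:,:,::-1]
cv2.imwrite('pics/crop.png',cv2.resize(im[175:345,185:475],None,fx=2.75,fy=2.75,interpolation=cv2.INTER_CUBIC))
for n,p in dict(h0=(204,230),h1=(211,206),h2=(197,256),ball=(270,246),lamp=(340,205),lampn=(336,222),pfloor=(425,280)).items():
    print(n,world(c,p).round(4))
# ball: fit sphere
X=world(c,[(u,v) for u in range(252,290,2) for v in range(228,266,2)])
X=X[(X[:,2]>.12)&(X[:,2]<.25)]
from scipy.optimize import least_squares
def f(p): return np.linalg.norm(X-p,axis=1)-.05
r=least_squares(f,[.48,.1,.14],loss='soft_l1',f_scale=.002); print('ballc',r.x.round(4),np.median(abs(r.fun)))
E
```

```text
h0 [[0.6061 0.2723 0.1214]]
h1 [[0.6604 0.2577 0.1237]]
h2 [[0.5473 0.2862 0.1225]]
ball [[0.5676 0.1155 0.1873]]
lamp [[ 0.658  -0.0313  0.1792]]
lampn [[ 0.6282 -0.0243  0.119 ]]
pfloor [[ 0.5014 -0.2377  0.0503]]
ballc [0.5633 0.1106 0.2199] 0.010251593126509875
```

View pics/crop.png

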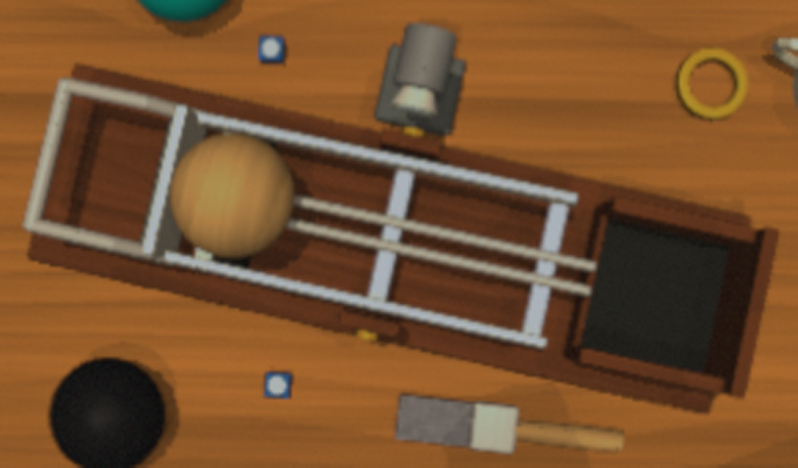

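```bash
cat >> h.py <<'E'
def sphere(c,u,v,hw=20):
    from scipy.optimize import least_squares
    g=[(a,b) for a in range(u-hw,u+hw,2) for b in range(v-hw,v+hw,2)]
    X=world(c,g); z0=world(c,[(u,v)])[0]-[0,0,.05]
    r=None
    for _ in range(4):
        k=abs(np.linalg.norm(X-z0,axis=1)-.05)<(.02 if _<2 else .006)
        r=least_squares(lambda p:np.linalg.norm(X[k]-p,axis=1)-.05,z0,loss='soft_l1',f_scale=.002); z0=r.x
    return z0,k.sum(),np.median(abs(r.fun))
E
python3 - <<'E'
from h import *
c=cam('top')
P=lambda x,y:(185+(x+.5)/2.75-.5,175+(y+.5)/2.75-.5)
W=lambda p,z=None: world(c,[P(*p)],z)[0]
TL,BL,BR=W((75,65),.016),W((30,258),.016),W((712,410),.016)
print('board',TL,BL,BR,np.linalg.norm(TL-BL),np.linalg.norm(BL-BR),'ctr',(TL+BR)/2)
d=BL-BR; print('yaw of y axis',np.degrees(np.arctan2(d[1],d[0])))
a,b=W((65,85),.121),W((32,225),.121); d=a-b;print('bar',a,b,np.linalg.norm(d),'ctr',(a+b)/2,'xaxis',np.degrees(np.arctan2(d[1],d[0])))
a,b=W((413,131),.105),W((367,336),.105); d=a-b;print('pins',a,b,np.linalg.norm(d),'ctr',(a+b)/2,'xaxis',np.degrees(np.arctan2(d[1],d[0])))
a,b=W((595,266),.112-.02),W((588,290),.112-.02);print('rail end',(a+b)/2)
print('floor ctr',(W((612,222),.05)+W((728,250),.05)+W((700,372),.05)+W((583,348),.05))/4)
a,b=W((430,30),.17),W((416,100),.17);print('lamp',a,b,(a-b)/np.linalg.norm(a-b))
print('ball',sphere(c,270,246))
E
```

```text
board [0.69474198 0.27904426 0.016     ] [0.52189704 0.31411408 0.016     ] [ 0.39602318 -0.29026451  0.016     ] 0.1763668472832177 0.6173473150992649 ctr [ 0.54538258 -0.00561013  0.016     ]
yaw of y axis 78.23519453090739
bar [0.66163362 0.26441686 0.121     ] [0.54618491 0.28807467 0.121     ] 0.11784776670225211 ctr [0.60390926 0.27624577 0.121     ] xaxis -11.580758077392984
pins [ 0.62906815 -0.02198655  0.105     ] [0.46031574 0.01347302 0.105     ] 0.17243769098689848 ctr [ 0.54469195 -0.00425677  0.105     ] xaxis -11.866792602128983
rail end [ 0.51010424 -0.17183199  0.092     ]
floor ctr [ 0.49428109 -0.23357307  0.05      ]
lamp [ 0.70172393 -0.0333128   0.17      ] [ 0.64606031 -0.02296032  0.17      ] [ 0.98314132 -0.18284733  0.        ]
ball (array([0.57255178, 0.12253911, 0.14206707]), np.int64(367), np.float64(0.0009032137532385201))
```

Emit:
{"name": "servo_tool", "arguments": {"series": [[[-0.66, -0.66, -0.2], [0, 0, 0], 1], [[-0.66, -0.66, -0.2], [0, 0, 0], 1], [[-0.66, -0.66, 0], [0, 0, 0], 1], [[-0.66, -0.66, 0], [0, 0, 0], 1], [[-0.66, -0.66, 0], [0, 0, 0], 1], [[-0.66, -0.66, 0], [0, 0, 0], 1], [[-0.66, -0.66, 0], [0, 0, 0], 1], [[-0.66, -0.66, 0], [0, 0, 0], 1]]}}

```text
time: 1.0
tool_pos: [0.4156, -0.2551, 0.2513]
tcp_rot: [-2.657, 1.676, -0.0]
wrist_force: [0.8, -0.0, 0.0]
width: 0.997
```

Emit:
{"name": "servo_tool", "arguments": {"series": [[[-0.66, -0.66, 0], [0, 0, 0], 1], [[-0.66, -0.66, 0], [0, 0, 0], 1], [[-0.66, -0.66, 0], [0, 0, 0], 1], [[-0.66, -0.66, 0], [0, 0, 0], 1], [[-0.66, -0.66, 0], [0, 0, 0], 1], [[-0.66, -0.66, 0], [0, 0, 0], 1], [[-0.66, -0.66, 0], [0, 0, 0], 1], [[-0.66, -0.66, 0], [0, 0, 0], 1]]}}

```text
time: 1.8
tool_pos: [0.54, 0.097, 0.2513]
tcp_rot: [-2.658, 1.675, -0.001]
wrist_force: [1.0, -0.5, 1.0]
width: 1.0
```

Emit:
{"name": "servo_tool", "arguments": {"series": [[[-0.66, -0.66, 0], [0, 0, 0], 1], [[-0.66, -0.66, 0], [0, 0, 0], 1], [[-0.66, -0.66, 0], [0, 0, 0], 1], [[-0.66, -0.66, 0], [0, 0, -0.9], 1], [[0, 0, 0], [0, 0, -1], 1], [[0, 0, 0], [0, 0, -1], 1], [[0, 0, 0], [0, 0, -1], 1], [[0, 0, 0], [0, 0, -1], 1]]}}

```text
time: 2.6
tool_pos: [0.6017, 0.2713, 0.2507]
tcp_rot: [2.986, -0.974, -0.001]
wrist_force: [-0.4, 0.3, -0.6]
width: 0.996
```

Emit:
{"name": "servo_tool", "arguments": {"series": [[[0, 0, 0], [0, 0, -1], 1], [[0, 0, 0], [0, 0, -1], 1], [[0, 0, 0], [0, 0, -1], 1], [[0, 0, 0], [0, 0, -1], 1], [[0, 0, 0], [0, 0, -1], 1], [[0, 0, 0], [0, 0, -1], 1], [[0, 0, 0], [0, 0, -1], 1], [[0, 0, 0], [0, 0, -1], 1]]}}

```text
time: 3.4
tool_pos: [0.6018, 0.271, 0.2509]
tcp_rot: [3.13, 0.265, -0.001]
wrist_force: [0.0, -0.1, 0.3]
width: 0.999
```

Emit:
{"name": "servo_tool", "arguments": {"series": [[[0, 0, 0], [0, 0, -1], 1], [[0, 0, 0], [0, 0, -1], 1], [[0, 0, 0], [0, 0, -1], 1], [[0, 0, 0], [0, 0, -1], 1], [[0, 0, 0], [0, 0, -1], 1], [[0, 0, 0], [0, 0, -1], 1], [[0, 0, 0], [0, 0, -1], 1], [[0, 0, 0], [0, 0, -1], 1]]}}

```text
time: 4.2
tool_pos: [0.6018, 0.271, 0.2509]
tcp_rot: [-2.78, -1.463, 0.001]
wrist_force: [0.4, 0.0, 0.3]
width: 0.999
```

Emit:
{"name": "servo_tool", "arguments": {"series": [[[0, 0, 0], [0, 0, -1], 1], [[0, 0, 0], [0, 0, -1], 1], [[0, 0, 0], [0, 0, -1], 1], [[0, 0, 0], [0, 0, -0.97], 1], [[0, 0, 0], [0, 0, 0], 1]]}}

```text
time: 4.7
tool_pos: [0.6018, 0.271, 0.251]
tcp_rot: [-2.44, -1.978, 0.001]
wrist_force: [1.0, -0.3, -0.2]
width: 0.999
```

```bash
cat >> h.py <<'E'
O=np.array([.5447,-.0047,0]); ps=np.radians(-11.75)
B=np.array([[np.cos(ps),-np.sin(ps),0],[np.sin(ps),np.cos(ps),0],[0,0,1]])  # columns base axes
def tobase(X): return (np.asarray(X)-O)@B
E
python3 - <<'E'
from h import *
c=cam('wrist'); save(c,'w0'); s=c['s']
R=Ro.from_rotvec(s['tcp_rot']).as_matrix(); print(s['tool_pos'],R[:,0], 'base:',tobase(s['tool_pos']))
g=np.array([(u,v) for u in range(0,640,3) for v in range(0,480,3)]); X=tobase(world(c,g)); 
k=(c['z_map'][g[:,1],g[:,0]]>0)&(abs(X[:,1]-.287)<.03)&(X[:,2]>.105)&(X[:,2]<.14)&(abs(X[:,0])<.05)
Y=X[k];print(k.sum(),'bar s',np.median(Y[:,1]),np.percentile(Y[:,1],[5,95]),'top',np.percentile(Y[:,2],[90,98]))
m=abs(Y[:,0])<.05; print('slope',np.polyfit(Y[m,0],Y[m,1],1))
print(c['T'][:3,3])
E
```

```text
[0.60178381 0.27100249 0.25097607] [ 2.07062877e-01  9.78327597e-01 -2.79087751e-04] base: [-2.56894551e-04  2.81549917e-01  2.50976072e-01]
337 bar s 0.2867041266105595 [0.28073995 0.29286521] top [0.12323907 0.12401184]
slope [0.00190214 0.28673679]
[0.53154178 0.28458233 0.39319332]
```

View pics/w0.png

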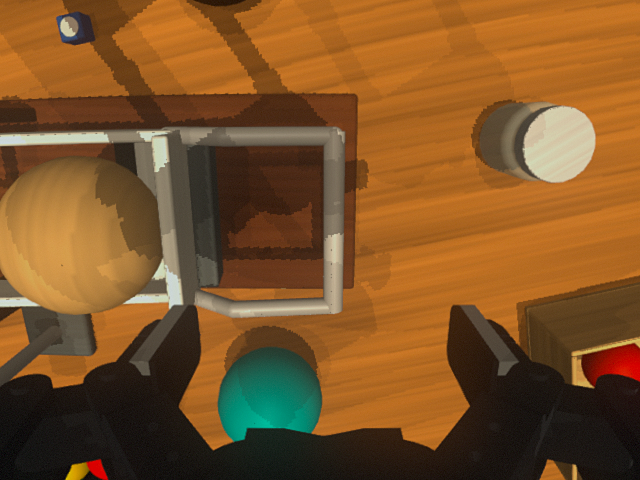

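Emit:
{"name": "servo_tool", "arguments": {"series": [[[0.11, 0, 0.6], [0, 0, 0], 1], [[0, 0, 0.7], [0, 0, 0], 1], [[0, 0, 0.7], [0, 0, 0], 1], [[0, 0, 0.7], [0, 0, 0], 1], [[0, 0, 0.36], [0, 0, 0], 1], [[0, 0, 0], [0, 0, 0], 0.5], [[0, 0, 0], [0, 0, 0], 0], [[0, 0, 0], [0, 0, 0], 0]], "grip_force": 40}}

```text
time: 5.55
tool_pos: [0.6046, 0.277, 0.1004]
tcp_rot: [2.441, 1.976, 0.005]
wrist_force: [-0.4, 0.1, 0.6]
width: 0.512
```

Emit:
{"name": "servo_tool", "arguments": {"series": [[[0, 0, 0], [0, 0, 0], 0], [[0, 0, 0], [0, 0, 0], 0], [[0, 0, 0], [0, 0, 0], 0]]}}

```text
time: 5.85
tool_pos: [0.6043, 0.2772, 0.1003]
tcp_rot: [2.441, 1.977, 0.005]
wrist_force: [-0.4, 0.5, 4.4]
width: 0.151
```

Emit:
{"name": "servo_tool", "arguments": {"series": [[[-0.01, 0, -0.06], [0, 0, 0], 0], [[-0.01, 0, -0.12], [0, 0, 0], 0], [[-0.01, 0, -0.12], [0, 0, 0], 0], [[-0.014, 0, -0.12], [0, 0, 0], 0], [[-0.014, 0, -0.12], [0, 0, 0], 0], [[-0.014, 0, -0.12], [0, 0, 0], 0], [[-0.016, 0, -0.12], [0, 0, 0], 0], [[-0.016, 0, -0.12], [0, 0, 0], 0]]}}

```text
time: 6.65
tool_pos: [0.6032, 0.2725, 0.1432]
tcp_rot: [-2.441, -1.977, -0.006]
wrist_force: [4.0, 3.3, -4.9]
width: 0.147
```

```bash
cat > tr.py <<'E'
from h import *
import sys,json,os
from scipy.optimize import least_squares, brentq
N=int(sys.argv[1]) if len(sys.argv)>1 else 2
g=np.array([(u,v) for u in range(225,460,2) for v in range(215,310,2)])
H=lambda t:.285*np.sin(t)+.04*np.cos(t)
L=json.load(open('log.json')) if os.path.exists('log.json') else []
for _ in range(N):
    c=cam('top'); X=tobase(world(c,g))
    k=(c['z_map'][g[:,1],g[:,0]]>0)&(abs(X[:,0])<.055)&(X[:,1]<.2)&(X[:,1]>-.3)&(X[:,2]>.128 if len(sys.argv)>2 else X[:,2]>.15)
    X=X[k]; p=np.r_[np.median(X[:,:2],axis=0),X[:,2].max()-.05]
    for e in (.03,.01,.005):
        m=abs(np.linalg.norm(X-p,axis=1)-.05)<e
        p=least_squares(lambda q:np.linalg.norm(X[m]-q,axis=1)-.05,p,loss='soft_l1',f_scale=.002).x
    s=c['s']; z=s['tool_pos'][2]; t=brentq(lambda t:H(t)-H(-.1)-(z-.1003),-.3,.3)
    L.append([s['time'],*p,t]); print('t%.2f x%.4f s%.4f z%.4f n%d tilt%.4f bal%.4f tcp'%(s['time'],p[0],p[1],p[2],m.sum(),t,p[1]/2.05),tobase(s['tool_pos'])[:2].round(4),'fz%.1f'%s['wrist_force'][2], s['width'].round(3))
json.dump([list(map(float,l)) for l in L],open('log.json','w'))
a=np.array(L)
r=a[a[:,0]>a[-1,0]-.24]; 
if len(r)>1: print('v %.4f'%np.polyfit(r[:,0],r[:,2],1)[0])
E
python3 tr.py 2
python3 - <<'E'
from h import *
c=cam('top'); save(c,'t1')
g=np.array([(u,v) for u in range(315,365,1) for v in range(180,225,1)]);X=tobase(world(c,g))
k=(X[:,2]>.15)&(X[:,0]>.08); print('lamp',k.sum(),X[k].min(0),X[k].max(0),np.median(X[k],axis=0))
E
```

```text
lamp 583 [ 0.09488938 -0.01799431  0.15151319] [0.16344024 0.02407652 0.18455952] [0.13013176 0.00280398 0.17498771]Traceback (most recent call last):
  File "tr.py", line 16, in <module>
    L.append([s['time'],*p,t]); print('t%.2f x%.4f s%.4f z%.4f n%d tilt%.4f bal%.4f tcp'%(s['time'],p[0],p[1],p[2],m.sum(),t,p[1]/2.05),tobase(s['tool_pos'])[:2].round(4),'fz%.1f'%s['wrist_force'][2], s['width'].round(3))
                                                                                                                                                                                                         ^^^^^^^^^^^^^^^^
AttributeError: 'float' object has no attribute 'round'
```

View pics/t1.png

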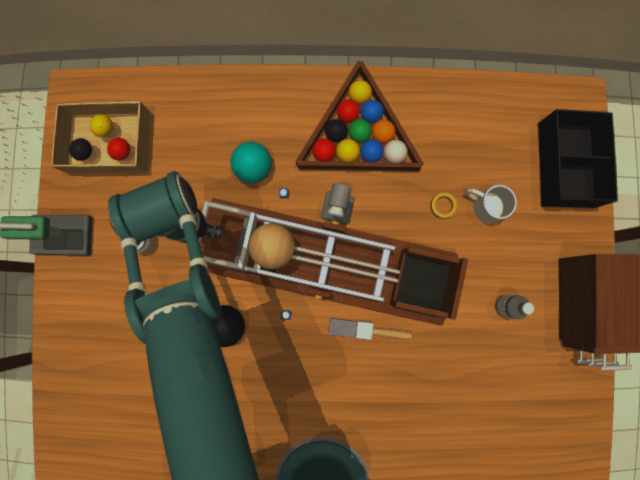

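The ball is still against the stop at (271,246) and nothing blocks the view of it. The lamp is at s≈0.003.

```bash
sed -i "s/s\['width'\].round(3)/'w%.3f'%s['width']/" tr.py; python3 tr.py 2
```

```text
t6.75 x0.0011 s0.1232 z0.1610 n429 tilt0.0524 bal0.0601 tcp [0.0009 0.2832] fz-5.6 w0.145
t6.80 x0.0012 s0.1232 z0.1607 n434 tilt0.0510 bal0.0601 tcp [0.0008 0.2833] fz-4.8 w0.147
v 0.0003
```

Emit:
{"name": "servo_tool", "arguments": {"series": [[[-0.01, 0, -0.08], [0, 0, 0], 0], [[-0.01, 0, -0.07], [0, 0, 0], 0], [[0, 0, 0], [0, 0, 0], 0], [[0, 0, 0], [0, 0, 0], 0]]}}

```text
time: 7.25
tool_pos: [0.6029, 0.2711, 0.1505]
tcp_rot: [2.441, 1.977, 0.005]
wrist_force: [5.4, 4.1, -5.5]
width: 0.15
```

```bash
python3 tr.py 2
```

```text
t7.25 x0.0013 s0.1211 z0.1637 n427 tilt0.0762 bal0.0591 tcp [0.0008 0.2819] fz-5.5 w0.150
t7.30 x0.0011 s0.1210 z0.1639 n428 tilt0.0758 bal0.0590 tcp [0.0008 0.2819] fz-4.1 w0.150
v -0.0032
```

Emit:
{"name": "servo_tool", "arguments": {"series": [[[0, 0, -0.02], [0, 0, 0], 0], [[0, 0, 0], [0, 0, 0], 0], [[0, 0, 0], [0, 0, 0], 0], [[0, 0, 0], [0, 0, 0], 0]]}}

```text
time: 7.75
tool_pos: [0.6028, 0.2709, 0.1513]
tcp_rot: [2.441, 1.977, 0.004]
wrist_force: [5.2, 3.1, -4.5]
width: 0.142
```

```bash
python3 tr.py 2
```

```text
t7.75 x0.0012 s0.1199 z0.1641 n425 tilt0.0789 bal0.0585 tcp [0.0008 0.2817] fz-4.5 w0.142
t7.80 x0.0013 s0.1199 z0.1641 n427 tilt0.0789 bal0.0585 tcp [0.0008 0.2817] fz-5.4 w0.146
v -0.0011
```

Emit:
{"name": "servo_tool", "arguments": {"series": [[[0, 0, -0.025], [0, 0, 0], 0], [[0, 0, 0], [0, 0, 0], 0], [[0, 0, 0], [0, 0, 0], 0], [[0, 0, 0], [0, 0, 0], 0]]}}

```text
time: 8.25
tool_pos: [0.6028, 0.2707, 0.1524]
tcp_rot: [2.441, 1.977, 0.004]
wrist_force: [5.4, 3.1, -4.2]
width: 0.147
```

```bash
python3 tr.py 2
```

```text
t8.25 x0.0014 s0.1118 z0.1645 n422 tilt0.0830 bal0.0546 tcp [0.0008 0.2815] fz-4.2 w0.147
t8.30 x0.0012 s0.1102 z0.1643 n426 tilt0.0829 bal0.0538 tcp [0.0008 0.2815] fz-4.2 w0.147
v -0.0326
```

Emit:
{"name": "servo_tool", "arguments": {"series": [[[0, 0, 0.018], [0, 0, 0], 0], [[0.002, 0, 0.018], [0, 0, 0], 0], [[0.002, 0, 0.018], [0, 0, 0], 0], [[0.002, 0, 0.018], [0, 0, 0], 0]]}}

```text
time: 8.75
tool_pos: [0.6029, 0.2714, 0.1491]
tcp_rot: [2.441, 1.977, 0.005]
wrist_force: [4.7, 3.8, -2.8]
width: 0.144
```

```bash
python3 tr.py 2
```

```text
t8.75 x0.0010 s0.0879 z0.1626 n424 tilt0.0710 bal0.0429 tcp [0.0008 0.2822] fz-2.8 w0.144
t8.80 x0.0011 s0.0851 z0.1625 n420 tilt0.0705 bal0.0415 tcp [0.0008 0.2822] fz-4.4 w0.147
v -0.0573
```

Emit:
{"name": "servo_tool", "arguments": {"series": [[[0.016, 0, 0.085], [0, 0, 0], 0], [[0.003, 0, 0.018], [0, 0, 0], 0], [[0.003, 0, 0.018], [0, 0, 0], 0], [[0.003, 0, 0.018], [0, 0, 0], 0]]}}

```text
time: 9.25
tool_pos: [0.6032, 0.2727, 0.1424]
tcp_rot: [2.441, 1.977, 0.005]
wrist_force: [4.9, 4.2, -2.9]
width: 0.146
```

```bash
python3 tr.py 2
```

```text
t9.25 x0.0010 s0.0567 z0.1602 n415 tilt0.0472 bal0.0277 tcp [0.0008 0.2835] fz-2.9 w0.146
t9.30 x0.0009 s0.0541 z0.1601 n418 tilt0.0467 bal0.0264 tcp [0.0008 0.2835] fz-3.2 w0.147
v -0.0538
```

Emit:
{"name": "servo_tool", "arguments": {"series": [[[0.006, 0, 0.04], [0, 0, 0], 0], [[0.003, 0, 0.017], [0, 0, 0], 0], [[0.003, 0, 0.017], [0, 0, 0], 0]]}}

```text
time: 9.65
tool_pos: [0.6033, 0.2733, 0.1388]
tcp_rot: [2.44, 1.978, 0.005]
wrist_force: [5.4, 4.4, -2.7]
width: 0.144
```

```bash
python3 tr.py 2
```

```text
t9.65 x0.0008 s0.0343 z0.1592 n419 tilt0.0346 bal0.0167 tcp [0.0008 0.2841] fz-2.7 w0.144
t9.70 x0.0009 s0.0318 z0.1592 n418 tilt0.0341 bal0.0155 tcp [0.0008 0.2841] fz-2.2 w0.148
v -0.0505
```

Emit:
{"name": "servo_tool", "arguments": {"series": [[[0.01, 0, 0.065], [0, 0, 0], 0], [[0.002, 0, 0.011], [0, 0, 0], 0], [[0.002, 0, 0.01], [0, 0, 0], 0], [[0.002, 0, 0.009], [0, 0, 0], 0]]}}

```text
time: 10.15
tool_pos: [0.6035, 0.274, 0.1342]
tcp_rot: [2.44, 1.978, 0.004]
wrist_force: [4.1, 3.8, -2.0]
width: 0.15
```

```bash
python3 tr.py 2
```

```text
t10.15 x0.0007 s0.0119 z0.1588 n419 tilt0.0184 bal0.0058 tcp [0.0008 0.2848] fz-2.0 w0.150
t10.20 x0.0008 s0.0104 z0.1589 n411 tilt0.0183 bal0.0051 tcp [0.0008 0.2848] fz-2.5 w0.145
v -0.0316
```

Emit:
{"name": "servo_tool", "arguments": {"series": [[[0.006, 0, 0.054], [0, 0, 0], 0], [[0.001, 0, 0.006], [0, 0, 0], 0], [[0, 0, 0.006], [0, 0, 0], 0], [[0, 0, 0.006], [0, 0, 0], 0]]}}

```text
time: 10.65
tool_pos: [0.6036, 0.2744, 0.1308]
tcp_rot: [2.44, 1.978, 0.005]
wrist_force: [4.4, 5.2, -1.7]
width: 0.15
```

```bash
python3 tr.py 2
```

```text
t10.65 x0.0005 s0.0037 z0.1586 n418 tilt0.0063 bal0.0018 tcp [0.0008 0.2853] fz-1.7 w0.150
t10.70 x0.0005 s0.0037 z0.1588 n417 tilt0.0063 bal0.0018 tcp [0.0008 0.2853] fz-2.0 w0.144
v -0.0011
```

Emit:
{"name": "servo_tool", "arguments": {"series": [[[0, 0, 0], [0, 0, 0], 0], [[0, 0, 0], [0, 0, 0], 0], [[0, 0, 0], [0, 0, 0], 0], [[0, 0, 0], [0, 0, 0], 0], [[0, 0, 0], [0, 0, 0], 0], [[0, 0, 0], [0, 0, 0], 0]]}}

```text
time: 11.35
tool_pos: [0.6036, 0.2745, 0.1308]
tcp_rot: [2.44, 1.978, 0.005]
wrist_force: [3.7, 5.4, -2.1]
width: 0.147
```

```bash
python3 tr.py 2
```

```text
t11.35 x0.0003 s0.0036 z0.1585 n415 tilt0.0064 bal0.0018 tcp [0.0008 0.2853] fz-2.1 w0.147
t11.40 x0.0006 s0.0034 z0.1587 n419 tilt0.0064 bal0.0017 tcp [0.0008 0.2853] fz-1.4 w0.148
v -0.0038
```

Resting stably; keep holding for well over 4 s.

Emit:
{"name": "servo_tool", "arguments": {"series": [[[0, 0, 0], [0, 0, 0], 0], [[0, 0, 0], [0, 0, 0], 0], [[0, 0, 0], [0, 0, 0], 0], [[0, 0, 0], [0, 0, 0], 0], [[0, 0, 0], [0, 0, 0], 0], [[0, 0, 0], [0, 0, 0], 0], [[0, 0, 0], [0, 0, 0], 0], [[0, 0, 0], [0, 0, 0], 0]]}}

```text
time: 12.25
tool_pos: [0.6036, 0.2744, 0.1307]
tcp_rot: [2.44, 1.978, 0.005]
wrist_force: [4.4, 4.1, -1.6]
width: 0.145
```

Emit:
{"name": "servo_tool", "arguments": {"series": [[[0, 0, 0], [0, 0, 0], 0], [[0, 0, 0], [0, 0, 0], 0], [[0, 0, 0], [0, 0, 0], 0], [[0, 0, 0], [0, 0, 0], 0], [[0, 0, 0], [0, 0, 0], 0], [[0, 0, 0], [0, 0, 0], 0], [[0, 0, 0], [0, 0, 0], 0], [[0, 0, 0], [0, 0, 0], 0]]}}

```text
time: 13.05
tool_pos: [0.6036, 0.2745, 0.1308]
tcp_rot: [2.44, 1.978, 0.005]
wrist_force: [4.3, 4.4, -2.2]
width: 0.147
```

```bash
python3 tr.py 2; python3 - <<'E'
from h import *
c=cam('side'); save(c,'s1')
E
```

```text
t13.05 x0.0006 s0.0034 z0.1585 n416 tilt0.0065 bal0.0017 tcp [0.0008 0.2853] fz-2.2 w0.147
t13.10 x0.0006 s0.0034 z0.1586 n417 tilt0.0064 bal0.0017 tcp [0.0008 0.2853] fz-1.8 w0.145
v -0.0002
```

View pics/s1.png

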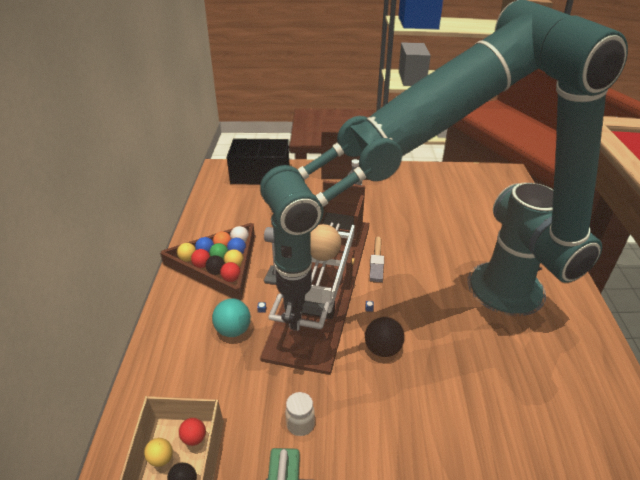

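The side view shows the ball at rest mid-rail, about (323,243), in front of the lamp, with the gripper on the handle at (292,315). I'll keep holding.

Emit:
{"name": "servo_tool", "arguments": {"series": [[[0, 0, 0], [0, 0, 0], 0], [[0, 0, 0], [0, 0, 0], 0], [[0, 0, 0], [0, 0, 0], 0], [[0, 0, 0], [0, 0, 0], 0], [[0, 0, 0], [0, 0, 0], 0], [[0, 0, 0], [0, 0, 0], 0], [[0, 0, 0], [0, 0, 0], 0], [[0, 0, 0], [0, 0, 0], 0]]}}

```text
time: 14.0
tool_pos: [0.6036, 0.2744, 0.1308]
tcp_rot: [2.44, 1.978, 0.005]
wrist_force: [4.2, 4.6, -0.8]
width: 0.148
```

Emit:
{"name": "servo_tool", "arguments": {"series": [[[0, 0, 0], [0, 0, 0], 0], [[0, 0, 0], [0, 0, 0], 0], [[0, 0, 0], [0, 0, 0], 0], [[0, 0, 0], [0, 0, 0], 0], [[0, 0, 0], [0, 0, 0], 0], [[0, 0, 0], [0, 0, 0], 0], [[0, 0, 0], [0, 0, 0], 0], [[0, 0, 0], [0, 0, 0], 0]]}}

```text
time: 14.8
tool_pos: [0.6036, 0.2745, 0.1308]
tcp_rot: [2.44, 1.978, 0.005]
wrist_force: [3.8, 3.8, -2.1]
width: 0.148
```

Emit:
{"name": "servo_tool", "arguments": {"series": [[[0, 0, 0], [0, 0, 0], 0], [[0, 0, 0], [0, 0, 0], 0], [[0, 0, 0], [0, 0, 0], 0], [[0, 0, 0], [0, 0, 0], 0], [[0, 0, 0], [0, 0, 0], 0], [[0, 0, 0], [0, 0, 0], 0], [[0, 0, 0], [0, 0, 0], 0], [[0, 0, 0], [0, 0, 0], 0]]}}

```text
time: 15.6
tool_pos: [0.6036, 0.2745, 0.1307]
tcp_rot: [2.44, 1.978, 0.005]
wrist_force: [5.1, 4.2, -1.1]
width: 0.144
```

```bash
python3 tr.py 2
```

```text
t15.60 x0.0006 s0.0034 z0.1587 n415 tilt0.0063 bal0.0016 tcp [0.0008 0.2853] fz-1.1 w0.144
t15.65 x0.0006 s0.0036 z0.1586 n417 tilt0.0064 bal0.0017 tcp [0.0008 0.2853] fz-1.4 w0.144
v 0.0040
```

Emit:
{"name": "servo_tool", "arguments": {"series": [[[-0.006, 0, -0.06], [0, 0, 0], 0], [[-0.006, 0, -0.07], [0, 0, 0], 0], [[0, 0, 0], [0, 0, 0], 0], [[0, 0, 0], [0, 0, 0], 0]]}}

```text
time: 16.1
tool_pos: [0.6034, 0.2735, 0.1372]
tcp_rot: [2.44, 1.977, 0.004]
wrist_force: [5.1, 4.1, -3.1]
width: 0.15
```

```bash
python3 tr.py 2
```

```text
t16.10 x0.0005 s-0.0033 z0.1584 n414 tilt0.0289 bal-0.0016 tcp [0.0008 0.2843] fz-3.1 w0.150
t16.15 x0.0005 s-0.0052 z0.1585 n412 tilt0.0287 bal-0.0025 tcp [0.0008 0.2844] fz-2.7 w0.147
v -0.0391
```

Emit:
{"name": "servo_tool", "arguments": {"series": [[[0.003, 0, 0.024], [0, 0, 0], 0], [[0.003, 0, 0.022], [0, 0, 0], 0], [[0.002, 0, 0.022], [0, 0, 0], 0], [[0.002, 0, 0.022], [0, 0, 0], 0]]}}

```text
time: 16.6
tool_pos: [0.6035, 0.2742, 0.1327]
tcp_rot: [2.44, 1.978, 0.004]
wrist_force: [4.5, 3.8, -0.5]
width: 0.146
```

```bash
python3 tr.py 2
```

```text
t16.60 x0.0005 s-0.0293 z0.1581 n412 tilt0.0132 bal-0.0143 tcp [0.0008 0.2851] fz-0.5 w0.146
t16.65 x0.0003 s-0.0326 z0.1580 n415 tilt0.0125 bal-0.0159 tcp [0.0008 0.285 ] fz-1.1 w0.146
v -0.0668
```

Emit:
{"name": "servo_tool", "arguments": {"series": [[[0.003, 0, 0.05], [0, 0, 0], 0], [[0.002, 0, 0.028], [0, 0, 0], 0], [[0.002, 0, 0.028], [0, 0, 0], 0], [[0.002, 0, 0.028], [0, 0, 0], 0], [[0.002, 0, 0.028], [0, 0, 0], 0]]}}

```text
time: 17.2
tool_pos: [0.6038, 0.2752, 0.1251]
tcp_rot: [2.44, 1.978, 0.006]
wrist_force: [4.4, 4.7, -0.4]
width: 0.146
```

```bash
python3 tr.py 2
```

```text
t17.20 x0.0001 s-0.0746 z0.1585 n413 tilt-0.0136 bal-0.0364 tcp [0.0008 0.286 ] fz-0.4 w0.146
t17.25 x-0.0001 s-0.0786 z0.1587 n417 tilt-0.0146 bal-0.0384 tcp [0.0008 0.286 ] fz0.8 w0.146
v -0.0801
```

Emit:
{"name": "servo_tool", "arguments": {"series": [[[0.002, 0, 0.03], [0, 0, 0], 0], [[0.002, 0, 0.027], [0, 0, 0], 0], [[0.001, 0, 0.027], [0, 0, 0], 0], [[0.001, 0, 0.027], [0, 0, 0], 0], [[0.001, 0, 0.027], [0, 0, 0], 0]]}}

```text
time: 17.8
tool_pos: [0.6039, 0.2759, 0.1183]
tcp_rot: [2.441, 1.978, 0.007]
wrist_force: [3.5, 6.5, 0.5]
width: 0.148
```

```bash
python3 tr.py 2
```

```text
t17.80 x-0.0002 s-0.1247 z0.1593 n415 tilt-0.0371 bal-0.0608 tcp [0.0009 0.2868] fz0.5 w0.148
t17.85 x-0.0004 s-0.1294 z0.1594 n411 tilt-0.0379 bal-0.0631 tcp [0.0009 0.2868] fz0.2 w0.144
v -0.0956
```

Emit:
{"name": "servo_tool", "arguments": {"series": [[[0, 0, 0.01], [0, 0, 0], 0], [[0, 0, 0.01], [0, 0, 0], 0], [[0, 0, 0], [0, 0, 0], 0], [[0, 0, 0], [0, 0, 0], 0], [[0, 0, 0], [0, 0, 0], 0], [[0, 0, 0], [0, 0, 0], 0], [[0, 0, 0], [0, 0, 0], 0], [[0, 0, 0], [0, 0, 0], 0]]}}

```text
time: 18.7
tool_pos: [0.604, 0.276, 0.1171]
tcp_rot: [-2.441, -1.978, -0.007]
wrist_force: [4.8, 6.6, -0.8]
width: 0.146
```

```bash
python3 - <<'E'
from h import *
c=cam('top');save(c,'t2')
E
python3 tr.py 1 low
```

```text
t18.75 x-0.0014 s-0.2369 z0.1009 n272 tilt-0.0413 bal-0.1156 tcp [0.0009 0.2869] fz-0.5 w0.144
```

View pics/t2.png

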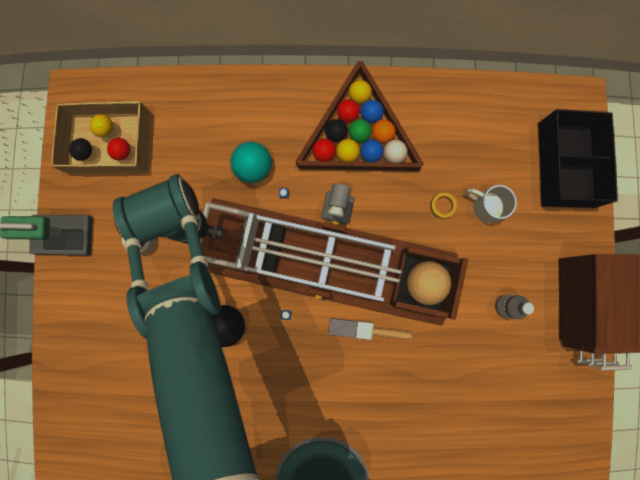

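The ball is in the pocket at (429,284), with its centre at z = 0.101. Next I lower the rail to its rest.

Emit:
{"name": "servo_tool", "arguments": {"series": [[[0.002, 0, 0.042], [0, 0, 0], 0], [[0.002, 0, 0.042], [0, 0, 0], 0], [[0.002, 0, 0.042], [0, 0, 0], 0], [[0.001, 0, 0.042], [0, 0, 0], 0], [[0.001, 0, 0.042], [0, 0, 0], 0], [[0, 0, 0.042], [0, 0, 0], 0], [[0, 0, 0.042], [0, 0, 0], 0], [[0, 0, 0.036], [0, 0, 0], 0]]}}

```text
time: 19.6
tool_pos: [0.6042, 0.2771, 0.1007]
tcp_rot: [-2.44, -1.978, -0.008]
wrist_force: [4.8, 8.1, -0.7]
width: 0.15
```

Emit:
{"name": "servo_tool", "arguments": {"series": [[[0, 0, 0], [0, 0, 0], 0], [[0, 0, 0], [0, 0, 0], 0.3], [[0, 0, 0], [0, 0, 0], 0.6], [[0, 0, 0], [0, 0, 0], 1], [[0, 0, 0], [0, 0, 0], 1], [[0, 0, 0], [0, 0, 0], 1], [[0, 0, 0], [0, 0, 0], 1], [[0, 0, 0], [0, 0, 0], 1]]}}

```text
time: 20.4
tool_pos: [0.6027, 0.2747, 0.0999]
tcp_rot: [-2.441, -1.978, 0.0]
wrist_force: [-0.4, -0.3, -0.2]
width: 0.996
```

Open; now straight up.

Emit:
{"name": "servo_tool", "arguments": {"series": [[[0.04, 0, -0.2], [0, 0, 0], 1], [[0, 0, -0.4], [0, 0, 0], 1], [[0, 0, -0.6], [0, 0, 0], 1], [[0, 0, -0.7], [0, 0, 0], 1], [[0, 0, -0.7], [0, 0, 0], 1], [[0, 0, -0.6], [0, 0, 0], 1], [[0, 0, 0], [0, 0, 0], 1], [[0, 0, 0], [0, 0, 0], 1]]}}

```text
time: 21.2
tool_pos: [0.6038, 0.2771, 0.2618]
tcp_rot: [2.44, 1.977, 0.005]
wrist_force: [-0.1, -0.1, 0.0]
width: 0.997
```

```bash
python3 tr.py 2 low; python3 - <<'E'
from h import *
c=cam('wrist'); save(c,'w1')
g=np.array([(u,v) for u in range(0,640,3) for v in range(0,480,3)]); X=tobase(world(c,g))
k=(c['z_map'][g[:,1],g[:,0]]>0)&(abs(X[:,1]-.287)<.02)&(X[:,2]>.09)&(X[:,2]<.16)&(abs(X[:,0])<.05)
print('bar s,top',np.median(X[k,1]),np.percentile(X[k,2],98))
E
```

```text
bar s,top 0.2866185379150076 0.12369864016434731Traceback (most recent call last):
  File "tr.py", line 15, in <module>
    s=c['s']; z=s['tool_pos'][2]; t=brentq(lambda t:H(t)-H(-.1)-(z-.1003),-.3,.3)
                                    ~~~~~~^^^^^^^^^^^^^^^^^^^^^^^^^^^^^^^^^^^^^^^
    r = _zeros._brentq(f, a, b, xtol, rtol, maxiter, args, full_output, disp)
ValueError: f(a) and f(b) must have different signs
```

View pics/w1.png

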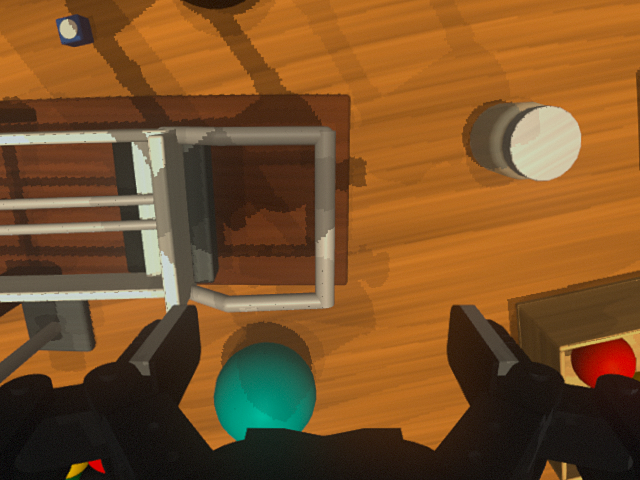

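The wrist view shows the bar at column 325, free of the fingers. Its top is at 0.1237, the same as at rest before the grasp. One last ball check, then I hand in.

```bash
sed -i 's/t=brentq.*$/t=0/' tr.py; python3 tr.py 2 low && python3 -c "
from workcell import order; print(order.finish_job())"
```

```text
t21.30 x-0.0011 s-0.2368 z0.1009 n281 tilt0.0000 bal-0.1155 tcp [-0.0008  0.287 ] fz-0.3 w0.999
t21.35 x-0.0015 s-0.2365 z0.1005 n277 tilt0.0000 bal-0.1154 tcp [-0.001   0.2868] fz-0.2 w0.996
v 0.0054
the job is handed in; nothing more can be done
None
```

The job is done and handed in at about 21.4 s; the hand-in reports no verdict.

- **Inspection:** I pinched the crossbar and tilted the rail. The ball stopped at s ≈ 3.5 mm, with the lamp mark at about 3 mm. It stayed still there for about 5 s.
- **Rolling off:** The ball then rolled on at about 0.10 m/s at the last reading on the rail, and I estimate about 0.14 m/s at the end. It dropped into the pocket.
- **Rail:** I lowered the rail to its rest, opened the gripper and moved it straight up clear.

**Last checks:**
- The ball is at rest, about 5 mm from the pocket's centre, with its centre 0.101 m high.
- The top of the bar is at 0.1237 m, the same as at rest before the grasp.
- The wrist force is about 0.
- The other things on the table looked unmoved in the pictures; I did not measure each one.

**Disagreements and a script error:**
- The ball needed about 0.017–0.02 rad to roll, a little more than the stated 0.01–0.015. That may include a tilt offset of about 0.003 rad in my estimate.
- A tilt calculation in my tracking script failed once the gripper was off the handle. I removed it, so I took the rail's rest from the bar height.

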